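# Turn the back-to-front spice tin in its sleeve

## Robot

A 6-joint arm with a two-finger parallel gripper is mounted at the origin on the work surface. World frame = base frame: x ahead of the robot, y to its left, z up, the work surface at z = 0. Lengths are in mm, angles in rad, forces in N, time in s.
With the tool pointing down it reaches from about 300 to 775 mm from the base axis. Payload 14.6 kg.
Tool frame: the origin (TCP) lies between the finger pads; the fingertips stand 19 mm ahead of it and the grasp point (between the pads) is the TCP; z points along the fingers, y is the line along which they close (so a half turn about z gives the same grasp; the last joint's range is limited). The gripper opens to 94 mm and grips with 3 to 60 N. Pads are 16 mm wide; open, the fingers measure 119 mm over their backs; the gripper's body (75 mm by 177 mm) begins 78 mm behind the grasp point.
Start: joints at [-1.346, 0.3, 1.521, -0, 1.321, -0.067], TCP at [158.215, -526.742, 224.446] pointing down, gripper open.
Joint ranges: [-3.03, 3.03], [-0.79, 2.21], [0.23, 2.52], [-1.04, 4.18], [0, 3.07], [-2.55, 2.55]. Speed limits (rad/s): [2.22, 2.22, 2.57, 3.14, 3.14, 3.14].

## Interface

Orientations are given as [roll, pitch, yaw] about the fixed x, y, z axes, in that order (R = Rz(yaw) Ry(pitch) Rx(roll)).
In Python, from cell import monitor, imaging, job, find_in, trace gives the robot as it stands. The module is installed in compiled form; this text tells all that it offers.
- The arm moves only by the tool arm_command, never from a script. Its argument "steps" is a list of rows, each a list of 5 numbers: the opening, from 0 (shut) to 1 (fully open), then the shift along the tool's x, y, z in mm, then the turn about the tool's z in degrees. In form: [[gripper, dx, dy, dz, turn], ...]. A call has 1 to 20 rows; each row is the pose to reach, as a shift and turn from the pose commanded when the call began, along the tool's axes at that moment; what a row does not reach only later rows make up. A row lasts 1/8 s, in which the tool goes at most 62.5 mm and 10.7 degrees, less where a joint would pass 70% of its speed; a pose out of reach is approached as far as the arm can. A call with a gripper value outside its range is refused whole. The fingers move at their own pace and stop on an object; "force" is the grip in N (left out, the last holds). Time passes only in rows, so rows that repeat a pose let the fingers close. It gives the time, the measured TCP pose, the force, the opening and the grip force at its end, in the units of the state.
- monitor.read_state(): the state, without advancing time (a new reading comes with each control period).
- imaging.camera(name): name is "scene" or "top" or "wrist"; returns a dict with "img" (384x512x3 uint8, red, green, blue), "mtx" (3x3 intrinsics, pixels), "view" (4x4, takes a point from world to camera coordinates). Camera axes: x right, y down, z forward; pixel columns grow to the right and rows downward; lengths in mm; the calibration is good to about 2 mm. A picture is of the moment at which its call begins. There is no depth.
- job.sign_off(): hands the job in; it is judged then, once.
Trained networks look in a picture, given as the dict that the camera call returned (one of the last four; its "shot" number tells which), for a name from the list of things; names that differ only in an ending like _2 or _b are one class to them, and where a whole thing is asked for, a point or a joint stands for the part that bears it (a point fixed in the world has none). Each returns a list of dicts, best first, with "p" (0 to 1); they miss things now and then, are a little off and sometimes report something else, mostly with a low value. They report only what shows in the picture. A call takes as long as a camera call. They do not tell look-alikes from the thing itself.
- find_in(picture, target): "rect" ([centre column, centre row, width, height] in pixels, round what is visible of it).
- trace(picture, target): "region" (384x512 bool, what is visible of it) and "rect" ([centre column, centre row, width, height] in pixels, round what is visible of it).
The state is a dict: "clock": time; "joints": joint angles; "qd": joint speeds; "effort": joint torques, N m; "eef_pos": TCP position; "eef_rot": TCP orientation; "wrist_force": force on the tool from outside, world axes, zero at the start; "moment": the same for the moment, N m; "finger_gap": finger opening in mm; "finger_force": force on a finger pad.
Only numpy, scipy, OpenCV 4.12 (cv2) and the standard library are available. Lean on these libraries where they do the work, as an engineer would, in place of code of your own. Each camera call takes 0.05 s, during which the arm holds its last target. There are 200 camera calls.

## Task

Two flat steel spice tins stand in wooden sleeves; one is in back to front, its pouring lip pointing away from the notch in its sleeve's wall. Draw that tin straight up out of its sleeve, turn it half round, and slide it gently down (do not drop it) into the same sleeve until it is fully home and upright with its lip over the notch, then let go. Leave the other sleeved tin, which already has its lip over its notch, as it is.

Things in the scene. Friction and masses are not known exactly. Their poses are not given: they have to be found in the camera images.
- sleeve: Fixed upright pale wood sleeve, open on top, of the tin to turn. Origin: centre of its underside, on the shelf; z up; +x is its front, the narrow side with a 24 mm notch open to the top. Inside 80 (x) by 46 (y) mm, so 5 mm play round the tin; floor 8 mm thick; walls 6 mm, then from 60 to 70 mm height a flared lip, 104 x 70 mm over all. A like sleeve with the other tin stands over 200 mm off.
- tin_mid (a point): Centre (half-way up) of the back-to-front tin: flat, stainless steel, snap lid stays shut, about 0.25 kg, 70 (x) by 36 (y) by 120 mm tall (z up). Pouring lip on its narrow +x side near the top. Starts on the sleeve's floor with its +x opposite to the sleeve's: centre 68 mm, top 128 mm above the shelf, so 58 mm stands clear of the sleeve, to be gripped across the 36 mm.
- tin_lip (a point): The outer end of the back-to-front tin's pouring lip (a steel block 20 mm wide, 10 mm high, reaching 18 mm out from the narrow side): 53 mm along the tin's x and 52 mm above the tin's centre.
- other_tin_mid (a point): The centre, half-way up, of the other sleeved tin, identical in look and size, already the right way round: to be left alone.
There are look-alikes about, which are no part of the job. What is shaped like the part that bears tin_mid but yellow is not meant. Leave any purple look-alike of the sleeve alone.

How it is judged (in metres and radians):
On the way, in this order (a step that is already met when the one before it is completed fails the run):
1. the tin is drawn up out of its sleeve, its underside above the lip (z of tin_mid in the frame of sleeve above 0.132 m), for 0.1 s.
2. still clear of the sleeve, the tin is turned so that its lip is on the notched side (z of tin_mid in the frame of sleeve above 0.125 m and x of tin_lip in the frame of sleeve above 0.03 m), for 0.1 s.
At the end, for the whole second after the job is handed in: The tin stands released and at rest, fully down in its own sleeve (centre within 12 mm of the sleeve's middle, under 74 mm above the shelf), upright within 0.1 rad, lip end over 35 mm towards the notched front; the other tin within 15 mm of its start (x of tin_lip in the frame of sleeve above 0.035 m and x of tin_mid in the frame of sleeve between -0.012 and 0.012 m and y of tin_mid in the frame of sleeve between -0.012 and 0.012 m and z of tin_mid in the frame of sleeve below 0.074 m and angle between tin_mid's own z axis and vertical below 0.1 rad and linear speed of tin below 0.02 m/s and distance of other_tin_mid from where it was at the start of the episode below 0.015 m); the robot touches nothing.
It fails at once if the other sleeved tin is disturbed by more than 15 mm (distance of other_tin_mid from where it was at the start of the episode above 0.015 m).
It fails at once if the tin is dropped (falls faster than 0.6 m/s with no finger on it, a fall of about 18 mm) (contact force between the fingers and tin below 0.1 N and linear speed of tin above 0.6 m/s).
It also fails if it takes over 48 s, if anything falls off the work surface, if the arm or the gripper's body presses on something with over 40 N, if the wrist force passes 120 N, or if a joint passes its speed limit or range.

## Working session

There is one attempt and no reset: what is moved stays moved. The work goes in short steps, Python scripts to look and compute and a tool call to move; the robot and the scene stay as the last step left them, time stands still between calls to the robot, and variables do not carry over. Pictures are saved under pics/ and viewed, at most 10 in all, crops included, and the job is handed in when it is done.

Besides the shell and the picture viewer there is one more tool, called after "Request:" as name(argument=value, ...), one argument or row to a line, values as JSON. arm_command: Moves the arm, as the interface text tells. Its arguments: {"type":"object","properties":{"steps":{"type":"array","items":{"type":"array","items":{"type":"number"}}},"force":{"type":"number"}},"required":["steps"]}

```bash
mkdir -p pics; python3 - <<'E'
from cell import monitor, imaging, find_in, trace
import cv2,numpy as np
s=monitor.read_state();print({k:np.round(s[k],3) for k in('clock','eef_pos','eef_rot','finger_gap')})
ims=[]
for n in('scene','top'):
    c=imaging.camera(n);ims.append(c['img'])
    np.savez(f'{n}.npz',**c)
    for t in('sleeve','tin_mid','tin_lip'):
        print(n,t,[(np.round(d['rect']).astype(int).tolist(),round(d['p'],2)) for d in find_in(c,t)])
cv2.imwrite('pics/a.png',cv2.cvtColor(cv2.resize(np.vstack(ims),None,fx=.78,fy=.78),4))
cv2.imwrite('pics/top.png',cv2.cvtColor(cv2.resize(ims[1],(800,600),interpolation=2),4))
cv2.imwrite('pics/scene.png',cv2.cvtColor(cv2.resize(ims[0],(800,600),interpolation=2),4))
E
```

```text
{'clock': np.float64(0.0), 'eef_pos': array([ 158.158, -526.511,  223.894]), 'eef_rot': array([-3.14 , -0.   ,  0.292]), 'finger_gap': np.float64(93.908)}
scene sleeve [([325, 249, 61, 64], 0.75), ([309, 194, 54, 45], 0.67)]
scene tin_mid [([309, 176, 35, 54], 0.74), ([372, 187, 47, 57], 0.6)]
scene tin_lip [([308, 176, 34, 54], 0.79), ([309, 195, 55, 48], 0.61)]
top sleeve [([190, 243, 55, 57], 0.8)]
top tin_mid [([126, 217, 58, 30], 0.61), ([189, 244, 36, 42], 0.57)]
top tin_lip [([126, 217, 56, 32], 0.74), ([187, 242, 41, 49], 0.73), ([190, 242, 52, 60], 0.56)]
```

View pics/top.png

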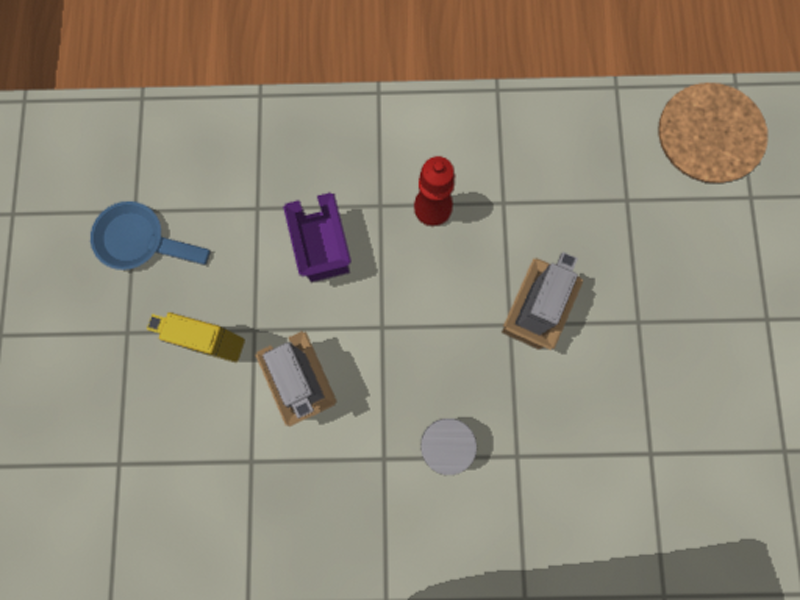

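View pics/scene.png

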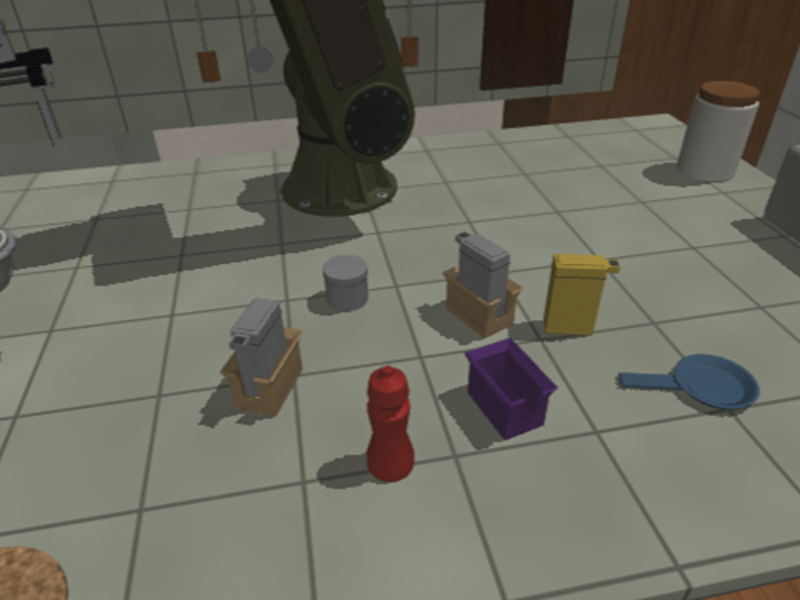

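The two candidates are the tin next to the yellow one, at top (295,380) and scene (482,290), and the far tin, at top (543,303) and scene (260,350). In both pictures I look for the notch relative to the lip. I'll check this in one enlarged crop.

```bash
python3 - <<'E'
import cv2,numpy as np
T=np.load('top.npz')['img'];S=np.load('scene.npz')['img']
f=lambda i,u,v:cv2.resize(i[v-36:v+36,u-48:u+48],(400,300),interpolation=2)
cv2.imwrite('pics/crop.png',cv2.cvtColor(np.vstack([np.hstack([f(T,189,243),f(T,347,194)]),np.hstack([f(S,308,184),f(S,168,228)])]),4))
for n in('top','scene'):
    d=np.load(n+'.npz');print(d['mtx'].round(1).tolist(),d['view'].round(3).tolist())
E
```

```text
[[386.9, 0.0, 254.3], [0.0, 386.9, 196.2], [0.0, 0.0, 1.0]] [[-0.019, -1.0, -0.011, 35.816], [-0.983, 0.021, -0.183, 585.56], [0.183, 0.007, -0.983, 752.47], [0.0, 0.0, 0.0, 1.0]]
[[389.5, 0.0, 251.0], [0.0, 389.5, 193.6], [0.0, 0.0, 1.0]] [[0.191, 0.981, -0.021, -115.429], [0.584, -0.131, -0.801, -246.725], [-0.789, 0.141, -0.598, 1312.496], [0.0, 0.0, 0.0, 1.0]]
```

View pics/crop.png

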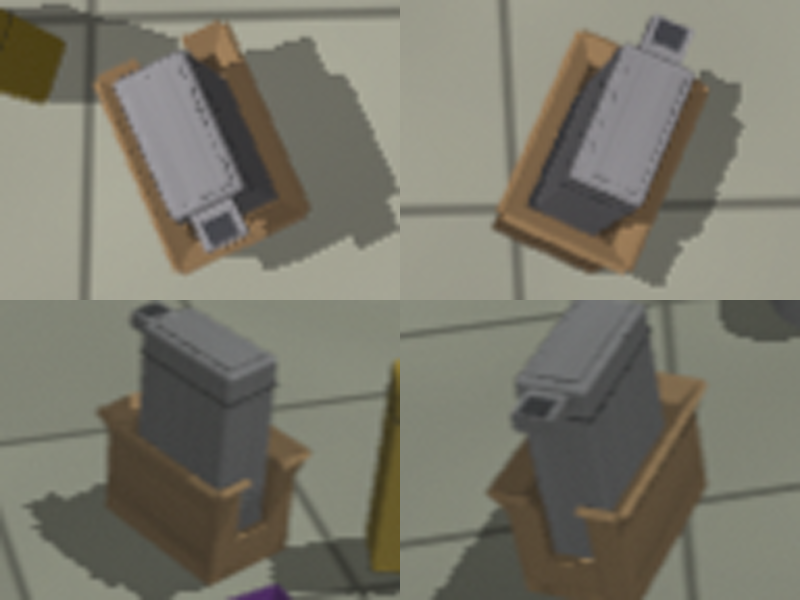

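The crops settle it. The near tin, at top (295,380) and scene (482,290), has its lip on the robot side. Its sleeve's notch is on the opposite, far side, at scene crop (265,510), so this is the tin to turn. The other tin's lip sits over its notch. Next I'll fit the poses from the corners.

```bash
cat > fit.py <<'E'
import numpy as np
from scipy.optimize import least_squares
def proj(d,P):
    c=(d['view'][:3,:3]@P.T).T+d['view'][:3,3]; q=(d['mtx']@c.T).T; return q[:,:2]/q[:,2:]
def fit(obs,x0,z):
    def r(p):
        c,s=np.cos(p[2]),np.sin(p[2]);o=[]
        for d,L,px in obs:
            L=np.array(L,float);P=np.c_[p[0]+c*L[:,0]-s*L[:,1],p[1]+s*L[:,0]+c*L[:,1],np.full(len(L),p[3] if len(p)>3 else z)]
            o.append((proj(d,P)-px).ravel())
        return np.concatenate(o)
    R=least_squares(r,x0,x_scale=[10,10,.1,10][:len(x0)]);return R.x,R.fun
E
python3 - <<'E'
from fit import *
T=dict(np.load('top.npz'));S=dict(np.load('scene.npz'))
t=lambda a:np.array(a)/4.1667+[141,207]-.5*(1-1/4.1667); s=lambda a:np.array(a)/4.1667+[260,148]-.5*(1-1/4.1667)
np.set_printoptions(precision=2,suppress=True)
sl=[(52,35),(52,-35),(-52,-35),(-52,35)]; li=[(35,18),(35,-18),(-35,-18),(-35,18)]
so=[(T,sl,t([(95,83),(225,22),(310,212),(183,272)])),(S,sl[:3],s([(310,153),(222,192),(98,112)]))]
lo=[(T,li,t([(113,87),(187,52),(243,190),(172,220)])),(S,li[:3],s([(275,55),(230,80),(140,25)]))]
for o,z in((so,70),(lo,128)):
    print(*fit(o,[450,150,.4],z)); print(fit(o,[450,150,.4,z],z)[0]); print(fit(o[:1],[450,150,.4],z)[0])
E
```

```text
[493.82 156.65   0.44] [-0.82 -0.63 -0.52 -1.11  0.68 -0.22 -0.93  1.14  0.61 -0.94 -0.97  0.97
 -1.56 -0.75]
[493.56 156.94   0.44  68.44]
[493.44 155.85   0.43]
[493.86 156.68   0.42] [-0.56 -1.07 -0.66 -0.84  0.88  0.14  0.01  1.36  0.64  0.29 -0.8  -0.35
 -0.26 -0.52]
[493.73 156.86   0.42 127.09]
[493.7  156.53   0.41]
```

Both fits agree on (494,157) with yaw about 0.43. The free heights come out at 68 and 127 mm, against the 70 and 128 given. I'll move above the tin with the gripper partly open.

Request:
arm_command(
  steps=[
    [0.66, 40, -43, 0, -1],
    [0.66, 80, -86, 0, -2],
    [0.66, 120, -129, 0, -3],
    [0.66, 160, -172, 0, -4],
    [0.66, 200, -215, 0, -5],
    [0.66, 240, -258, 0, -6],
    [0.66, 280, -301, 0, -7],
    [0.66, 320, -344, 0, -8],
    [0.66, 360, -387, 0, -8],
    [0.66, 400, -430, 0, -8],
    [0.66, 440, -473, 0, -8],
    [0.66, 480, -516, 0, -8],
    [0.66, 518, -558, 0, -8],
    [0.66, 518, -558, 0, -8],
    [0.66, 518, -558, 0, -8],
    [0.66, 518, -558, 0, -8],
    [0.66, 518, -558, 0, -8],
  ],
  force=25,
)

```text
clock: 2.52
eef_pos: [493.7, 155.8, 224.8]
eef_rot: [3.141, -0.001, 0.43]
wrist_force: [-0.3, -0.1, 0.5]
finger_gap: 61.6
finger_force: 0.0
```

```bash
python3 - <<'E'
from cell import monitor, imaging
import cv2,numpy as np
s=monitor.read_state();print({k:np.round(s[k],3) for k in('clock','joints','eef_pos','eef_rot','finger_gap')})
c=imaging.camera('wrist');np.savez('wrist.npz',**c)
from fit import proj
y=.43;P=[]
for z,a,b in((70,52,35),(128,35,18)):
    for i,j in((a,b),(a,-b),(-a,-b),(-a,b)): P.append([493.8+np.cos(y)*i-np.sin(y)*j,156.7+np.sin(y)*i+np.cos(y)*j,z])
q=proj(c,np.array(P))
im=cv2.resize(cv2.cvtColor(c['img'],4),(800,600),interpolation=2)
for k in(0,4): cv2.polylines(im,[np.int32(q[k:k+4]*1.5625)],True,(0,0,255) if k else (0,255,0),1)
cv2.imwrite('pics/w.png',im)
E
```

```text
{'clock': np.float64(2.525), 'joints': array([ 0.235,  0.227,  1.612, -0.   ,  1.302,  1.376]), 'eef_pos': array([493.738, 155.85 , 224.815]), 'eef_rot': array([ 3.141e+00, -1.000e-03,  4.300e-01]), 'finger_gap': np.float64(61.63)}
```

View pics/w.png

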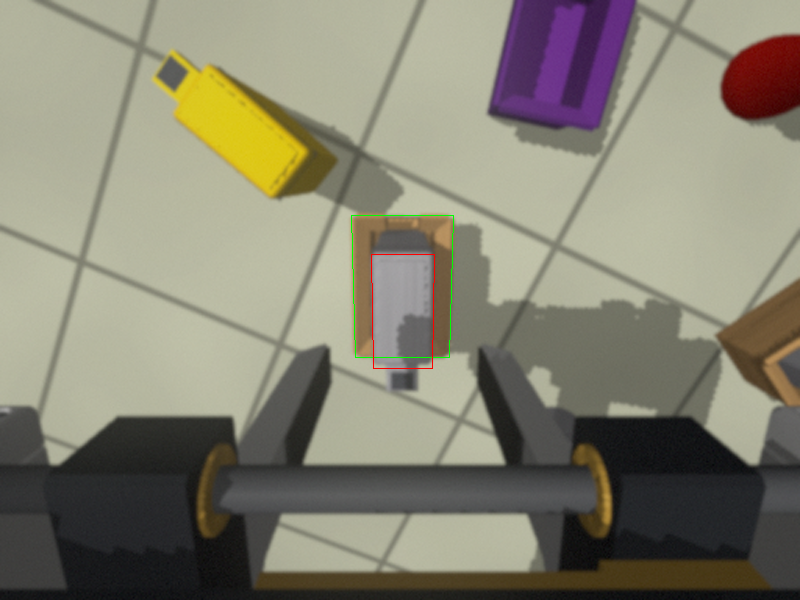

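The wrist view shows the lid (red) and the sleeve rim (green) outlines falling exactly on the tin and sleeve, around (403,310), with the fingers straddling them. I'll descend and grip.

Request:
arm_command(
  steps=[
    [0.66, 0, -1, 25, 0],
    [0.66, 0, -1, 50, 0],
    [0.66, 0, -1, 75, 0],
    [0.66, 0, -1, 95, 0],
    [0.66, 0, -1, 110, 0],
    [0.66, 0, -1, 122, 0],
    [0.66, 0, -1, 122, 0],
    [0.66, 0, -1, 122, 0],
    [0.3, 0, -1, 122, 0],
    [0.2, 0, -1, 122, 0],
    [0.2, 0, -1, 122, 0],
    [0.2, 0, -1, 122, 0],
    [0.2, 0, -1, 122, 0],
    [0.2, 0, -1, 122, 0],
  ],
  force=25,
)

```text
clock: 4.32
eef_pos: [493.4, 157.6, 102.6]
eef_rot: [3.142, -0.0, 0.431]
wrist_force: [0.4, -0.2, 2.9]
finger_gap: 35.7
finger_force: 25.0
```

Request:
arm_command(
  steps=[
    [0.2, 0, 0, -10, 0],
    [0.2, 0, 0, -20, 0],
    [0.2, 0, 0, -32, 0],
    [0.2, 0, 0, -44, 0],
    [0.2, 0, 0, -56, 0],
    [0.2, 0, 0, -68, 0],
    [0.2, 0, 0, -80, 0],
    [0.2, 0, 0, -88, 0],
    [0.2, 0, 0, -92, 0],
    [0.2, 0, 0, -92, 0],
    [0.2, 0, 0, -92, 0],
    [0.2, 0, 0, -92, 0],
  ],
  force=35,
)

```text
clock: 5.82
eef_pos: [493.3, 157.6, 194.1]
eef_rot: [-3.141, 0.001, 0.431]
wrist_force: [-0.4, 0.7, -3.8]
finger_gap: 35.8
finger_force: 35.0
```

Request:
arm_command(
  steps=[
    [0.2, 0, 0, 0, -5],
    [0.2, 0, 0, 0, -10],
    [0.2, 0, 0, 0, -16],
    [0.2, 0, 0, 0, -22],
    [0.2, 0, 0, 0, -28],
    [0.2, 0, 0, 0, -34],
    [0.2, 0, 0, 0, -40],
    [0.2, 0, 0, 0, -46],
    [0.2, 0, 0, 0, -52],
    [0.2, 0, 0, 0, -58],
    [0.2, 0, 0, 0, -64],
    [0.2, 0, 0, 0, -70],
    [0.2, 0, 0, 0, -75],
    [0.2, 0, 0, 0, -80],
    [0.2, 0, 0, 0, -84],
    [0.2, 0, 0, 0, -87],
    [0.2, 0, 0, 0, -89],
    [0.2, 0, 0, 0, -90],
    [0.2, 0, 0, 0, -90],
    [0.2, 0, 0, 0, -90],
  ],
)

```text
clock: 8.32
eef_pos: [493.4, 157.6, 194.4]
eef_rot: [3.142, -0.0, 2.002]
wrist_force: [-0.4, -0.4, -3.1]
finger_gap: 35.9
finger_force: 35.0
```

Request:
arm_command(
  steps=[
    [0.2, 0, 0, 0, -5],
    [0.2, 0, 0, 0, -10],
    [0.2, 0, 0, 0, -16],
    [0.2, 0, 0, 0, -22],
    [0.2, 0, 0, 0, -28],
    [0.2, 0, 0, 0, -34],
    [0.2, 0, 0, 0, -40],
    [0.2, 0, 0, 0, -46],
    [0.2, 0, 0, 0, -52],
    [0.2, 0, 0, 0, -58],
    [0.2, 0, 0, 0, -64],
    [0.2, 0, 0, 0, -70],
    [0.2, 0, 0, 0, -75],
    [0.2, 0, 0, 0, -80],
    [0.2, 0, 0, 0, -84],
    [0.2, 0, 0, 0, -87],
    [0.2, 0, 0, 0, -89],
    [0.2, 0, 0, 0, -90],
    [0.2, 0, 0, 0, -90],
    [0.2, 0, 0, 0, -90],
  ],
)

```text
clock: 10.82
eef_pos: [493.4, 157.6, 194.4]
eef_rot: [3.142, 0.0, -2.711]
wrist_force: [0.0, -0.5, -2.9]
finger_gap: 36.1
finger_force: 35.0
```

```bash
python3 - <<'E'
from cell import monitor, imaging
import cv2,numpy as np
s=monitor.read_state();print({k:np.round(s[k],3) for k in('clock','joints','eef_pos','eef_rot','finger_gap')})
t=imaging.camera('wrist');c=imaging.camera('scene');np.savez('wrist2.npz',**t);np.savez('scene2.npz',**c)
im=np.hstack([cv2.resize(c['img'][90:240,240:400],(400,375),interpolation=2),cv2.resize(t['img'],(400,375),interpolation=3)])
cv2.imwrite('pics/t.png',cv2.cvtColor(im,4))
E
```

```text
{'clock': np.float64(10.825), 'joints': array([ 0.238,  0.256,  1.649,  0.   ,  1.236, -1.763]), 'eef_pos': array([493.388, 157.598, 194.447]), 'eef_rot': array([ 3.142,  0.   , -2.711]), 'finger_gap': np.float64(36.074)}
```

View pics/t.png

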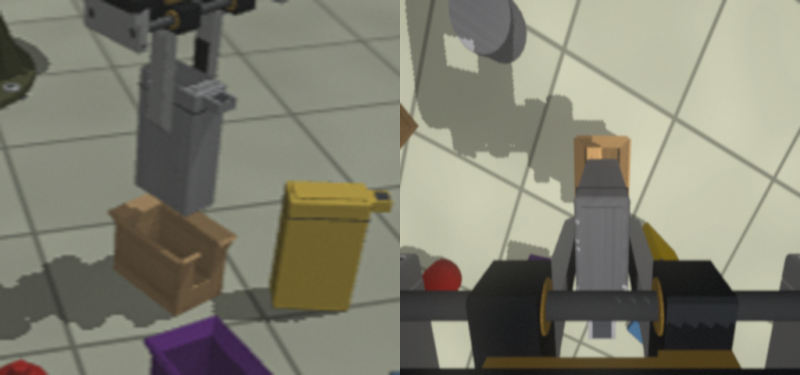

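The scene crop shows the tin hanging upright above its sleeve, at (180,140), with its lip on the notch side (the notch is at (205,265)). The wrist view shows it in line with the sleeve. I'll lower it slowly.

Request:
arm_command(
  steps=[
    [0.2, 0, -1, 6, 0],
    [0.2, 0, -1, 12, 0],
    [0.2, 0, -1, 18, 0],
    [0.2, 0, -1, 23, 0],
    [0.2, 0, -1, 28, 0],
    [0.2, 0, -1, 33, 0],
    [0.2, 0, -1, 38, 0],
    [0.2, 0, -1, 43, 0],
    [0.2, 0, -1, 48, 0],
    [0.2, 0, -1, 53, 0],
    [0.2, 0, -1, 58, 0],
    [0.2, 0, -1, 63, 0],
    [0.2, 0, -1, 68, 0],
    [0.2, 0, -1, 73, 0],
    [0.2, 0, -1, 77, 0],
    [0.2, 0, -1, 81, 0],
    [0.2, 0, -1, 84, 0],
    [0.2, 0, -1, 87, 0],
    [0.2, 0, -1, 87, 0],
    [0.2, 0, -1, 87, 0],
  ],
)

```text
clock: 13.42
eef_pos: [493.9, 156.7, 107.6]
eef_rot: [-3.142, 0.0, -2.71]
wrist_force: [0.5, 0.9, -2.3]
finger_gap: 36.1
finger_force: 35.0
```

Request:
arm_command(
  steps=[
    [0.2, 0, 0, 1, 0],
    [0.2, 0, 0, 2, 0],
    [0.2, 0, 0, 3, 0],
    [0.2, 0, 0, 4, 0],
    [0.2, 0, 0, 4, 0],
    [0.2, 0, 0, 4, 0],
  ],
)

```text
clock: 14.18
eef_pos: [493.8, 156.7, 103.5]
eef_rot: [-3.142, 0.0, -2.71]
wrist_force: [0.6, -0.5, -3.9]
finger_gap: 35.6
finger_force: 35.0
```

Request:
arm_command(
  steps=[
    [0.2, 0, 0, 0.5, 0],
    [0.2, 0, 0, 1, 0],
    [0.2, 0, 0, 1.5, 0],
    [0.2, 0, 0, 1.5, 0],
    [0.2, 0, 0, 1.5, 0],
  ],
)

```text
clock: 14.8
eef_pos: [493.9, 156.7, 102.6]
eef_rot: [-3.142, 0.0, -2.71]
wrist_force: [-4.3, -0.4, 6.5]
finger_gap: 36.0
finger_force: 35.0
```

Contact came at the same height as the original grasp, 102.6 mm, so the tin is home. I'll release and retreat straight up.

Request:
arm_command(
  steps=[
    [0.42, 0, 0, 1.5, 0],
    [0.46, 0, 0, 1.5, 0],
    [0.5, 0, 0, 1.5, 0],
    [0.62, 0, 0, 1.5, 0],
    [0.62, 0, 0, 1.5, 0],
    [0.62, 0, 0, 1.5, 0],
  ],
)

```text
clock: 15.55
eef_pos: [493.8, 156.7, 100.4]
eef_rot: [3.142, -0.0, -2.71]
wrist_force: [-0.0, -0.4, -0.6]
finger_gap: 58.7
finger_force: 0.0
```

Request:
arm_command(
  steps=[
    [0.62, 0, 0, -10, 0],
    [0.62, 0, 0, -20, 0],
    [0.62, 0, 0, -35, 0],
    [0.62, 0, 0, -50, 0],
    [0.62, 0, 0, -65, 0],
    [0.62, 0, 0, -80, 0],
    [0.62, 0, 0, -100, 0],
    [0.62, 0, 0, -120, 0],
    [0.62, 0, 0, -130, 0],
    [0.62, 0, 0, -130, 0],
    [0.62, 0, 0, -130, 0],
  ],
)

```text
clock: 16.92
eef_pos: [493.5, 156.6, 229.7]
eef_rot: [3.141, -0.001, -2.71]
wrist_force: [0.2, -0.0, -0.2]
finger_gap: 58.2
finger_force: 0.0
```

```bash
python3 - <<'E'
from cell import monitor, imaging
from fit import proj
import cv2,numpy as np
s=monitor.read_state();print({k:np.round(s[k],3) for k in('clock','eef_pos','finger_gap','finger_force')})
y=.43;P=[]
for z,a,b in((70,52,35),(128,35,18)):
    for i,j in((a,b),(a,-b),(-a,-b),(-a,b)): P.append([493.8+np.cos(y)*i-np.sin(y)*j,156.7+np.sin(y)*i+np.cos(y)*j,z])
o=[]
for n in('scene','wrist'):
    c=imaging.camera(n);q=proj(c,np.array(P));m=q.mean(0).astype(int);w,h=(48,45) if n=='scene' else (128,120)
    u,v=np.clip(m[0]-w,0,512-2*w),np.clip(m[1]-h,0,384-2*h)
    k=400/(2*w);im=cv2.resize(cv2.cvtColor(c['img'],4)[v:v+2*h,u:u+2*w],(400,375),interpolation=2)
    for a in(0,4):cv2.polylines(im,[np.int32((q[a:a+4]-[u,v])*k)],True,(0,0,255) if a else (0,255,0),1)
    o.append(im)
cv2.imwrite('pics/e.png',np.hstack(o))
E
```

```text
{'clock': np.float64(16.925), 'eef_pos': array([493.548, 156.631, 229.749]), 'finger_gap': np.float64(58.232), 'finger_force': np.float64(0.0)}
```

View pics/e.png

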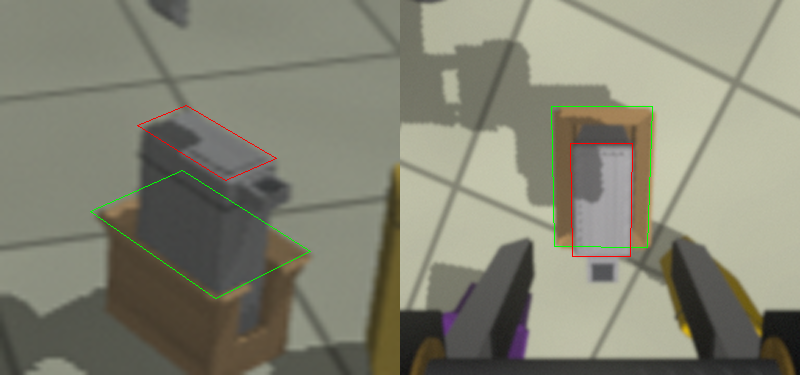

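The tin's lid matches the outline of a fully seated, upright tin in both views. Its lip, at (270,190) in the scene crop, is over the notch, and the fingers are clear.

```bash
python3 -c "
from cell import job
print(job.sign_off())"
```

```text
the job is handed in; nothing more can be done
None
```

The tin was drawn out, turned half round and set gently back into its sleeve with its lip over the notch. The last pictures show it upright and fully seated, and I handed the job in at about 17 s without touching the other tin; the sign-off returned no verdict.

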